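# Close the sample carton and uncouple its wagon

## Task

Make the sample wagon ready to be rolled away: fold the carton's plain flap down flat first, then fold the green-taped flap down flat over it. Then pull the orange hitch latch sideways against its spring (do not force the drawbar while it is latched), swing the drawbar up until the coupler is about 7 cm above its seat on the ball, and finish there with the gripper still holding it up steadily (do not let go or set it down). Leave the other things on the bench where they stand.

Things in the scene. Friction and masses are not known exactly. Their poses are not given: they have to be found in the camera images.
- bay: Fixed bay: dark plate 130 x 460 mm with a green wheeled wagon (deck 200 x 190, 42 mm high), an open carton on it and the ball mount. Origin on the bench, z up, y from hitch to wagon. In its axes the carton, 160 (x) by 140 (y) mm, is centred at y = +120 mm, rim 130 mm high; the ball is at y = -160 mm; all handled parts are centred on x = 0. 80 mm is free on either side of the drawbar.
- under_flap (a joint): Plain cardboard flap, 158 mm wide, 75 mm from hinge to free edge, 4 mm thick, on the carton wall nearest the hitch. 0 = folded flat, pi/2 = upright, more = leaning outward. Starts at 1.4 to 1.95 rad. Light stiff hinge (0.03 N m): stays where left, about 1 N folds it. Push on its outer face, which becomes the upper face.
- under_flap_hinge (a point): Middle of the plain flap's hinge line, 130 mm above the bench. When shut, the flap reaches from here along the bay's +y and its upper face is 4 mm above this point. The hinge line runs along the bay's x.
- under_flap_edge (a point): Middle of the plain flap's free edge (moves with the flap).
- over_flap (a joint): Cardboard flap with a 22 mm green tape strip along its free edge, 158 mm wide, 85 mm long, 4 mm thick. Hinged on the carton wall farthest from the hitch. 0 = folded down flat, lapping 20 mm over the plain flap; pi/2 = upright, more = leaning outward. Starts between 1.4 and 1.95 rad. Stiff light hinge as the plain flap's.
- over_flap_hinge (a point): Middle of the green-taped flap's hinge line, 135 mm above the bench. When shut, the flap reaches from here along the bay's -y and its upper face is 4 mm above this point.
- over_flap_edge (a point): Middle of the green-taped flap's free edge (moves with the flap).
- latch (a joint): Orange spring latch sliding on the coupler along the bay's -x (sideways to the drawbar, towards the robot). 0 = sprung home, hooked under the ball's collar; 0.022 m = stop. The drawbar is free from 0.015 m. The spring takes 3 N to start, 8.5 N fully pulled, and returns if let go (harmless once the coupler is above the ball).
- latch_grip (a point): Middle of the latch's upright orange grip tab: 14 mm thick (bay x), 26 mm wide (bay y). This point is 120 mm above the bench when seated; the tab's top is 24 mm above it and the slide plate it stands on 28 mm below it. Moves with latch and drawbar. It can be gripped from above on its two bay-x faces, with free space on both sides.
- drawbar (a joint): Green drawbar with the dark steel coupler at its end. 0 = coupler seated on the ball, grows in rad as the coupler end swings up (stop at 0.9). No friction to speak of: it falls back if let go. 0.4 to 0.65 kg in all, 3 to 6 N to lift at the coupler; locked down while the latch is home.
- drawbar_hinge (a point): Pivot of the drawbar, 45 mm above the bench at the wagon's end; its axis runs along the bay's x. The coupler hangs 190 mm from it towards the bay's -y, so the latch tab swings on an arc about this pivot (0.38 rad lifts the coupler 70 mm and carries the tab's middle about 41 mm towards the wagon).
- coupler (a point): Dark steel coupler box, 56 x 62 mm, 41 mm above its lower edge to its roof, carrying the latch on top. This point is at the centre of the ball seat, 190 mm from the pivot, 45 mm above the bench when seated. z is up when seated.
- ball_mount: Steel ball mount, clamped by its 60 x 60 mm foot to the bay plate; it stays there. Ball 36 mm across, its top 76 mm above the bench, with a square collar under it that the latch hooks. Origin at the centre of its underside, 8 mm above the bench.
- wrench: Bystander: steel wrench, 150 mm long, lying on the bench beyond the drawbar; origin under its middle
- vial_jar: Bystander: small jar with blue cap, 48 mm across, 55 mm tall, on the robot's side of the drawbar; origin at centre of underside
- reagent_bottle: Bystander: amber bottle, 66 mm across, 150 mm tall; origin at centre of underside
- beaker: Bystander: glass beaker, 72 mm across, 85 mm tall; origin at centre of underside
- wash_bottle: Bystander: white bottle with red cap, 60 mm across, 140 mm tall; origin at centre of underside
- stopper: Bystander: black rubber stopper, 36 mm across, 32 mm tall; origin at centre of underside
- mortar: Bystander: white ceramic bowl, 90 mm across, 50 mm tall; origin at centre of underside

How it is judged (in metres and radians):
On the way, in this order (a step that is already met when the one before it is completed fails the run):
1. the plain flap is folded down while the green-taped flap is still open (value of joint under_flap below 0.12 rad and value of joint over_flap above 0.5 rad), for 0.1 s.
2. the green-taped flap is folded down over it (value of joint each of under_flap, over_flap below 0.12 rad), for 0.2 s.
3. the latch is pulled sideways (value of joint latch above 0.012 m), for 0.1 s.
At the end, for the whole second after the job is handed in: Both flaps flat (within 0.15 rad), the drawbar held still by the gripper on the coupler or its latch, raised between 0.27 and 0.6 rad (coupler 50 to 107 mm above its seat) (value of joint drawbar between 0.27 and 0.6 rad and velocity of joint drawbar between -0.1 and 0.1 rad/s and contact force between the fingers and bay above 1.5 N and value of joint each of under_flap, over_flap below 0.15 rad); the arm keeps its last pose, push and grip.
It fails at once if the drawbar is forced up while still latched, or the ball mount torn out of its clamps (distance of ball_mount from where it was at the start of the episode above 0.008 m or angle between ball_mount's own z axis and vertical above 0.12 rad or (value of joint latch below 0.012 m and value of joint drawbar between 0.025 and 0.09 rad)).
It fails at once if a bystander is pushed more than 40 mm or knocked over (distance of any of wrench, vial_jar, reagent_bottle, beaker, wash_bottle, stopper, mortar from where it was at the start of the episode above 0.04 m or angle between any of vial_jar, reagent_bottle, beaker, wash_bottle, stopper, mortar's own z axis and vertical above 0.6 rad).
It also fails if it takes over 51 s, if anything falls off the work surface, if the arm or the gripper's body presses on something with over 40 N, if the wrist force passes 120 N, or if a joint passes its speed limit or range.

## Robot

A 7-joint arm with a two-finger parallel gripper is mounted at the origin on the work surface. World frame = base frame: x ahead of the robot, y to its left, z up, the work surface at z = 0. Lengths are in m, angles in degrees, forces in N, time in s.
With the tool pointing down it reaches from about 0.425 to 0.875 m from the base axis. Payload 4.7 kg.
Tool frame: the origin (TCP) lies at the very end of the fingers, on their centre line; the grasp point (between the pads) lies 19 mm behind it; z points along the fingers, y is the direction in which the jaws open and shut (so a half turn about z gives the same grasp; the last joint's range is limited). The gripper opens to 87 mm and grips with 3 to 60 N. Pads are 19 mm wide; open, the fingers measure 117 mm over their backs; the gripper's body (75 mm by 190 mm) begins 51 mm behind the grasp point.
Start: joints at [72.714, 18.392, -4.016, 83.108, 1.295, 78.541, -3.26], TCP at [0.202, -0.618, 0.186] pointing down, gripper open.
Joint ranges: [-163.93, 163.93], [-17.29, 119.83], [-79.2, 71.16], [3.27, 140.29], [-89.18, 269.18], [5.43, 117.66], [-154.24, 154.24]. Speed limits (degrees/s): [147.25, 147.25, 180, 180, 180, 180, 180].

## Interface

Orientations are given as [roll, pitch, yaw] about the fixed x, y, z axes, in that order (R = Rz(yaw) Ry(pitch) Rx(roll)).
In Python, from cell import monitor, read_camera, camera_info, env, look_for gives the robot as it stands.
- The arm moves only by the tool servo_tool, never from a script. Its argument "commands" is one flat list of numbers, 6 for each row, row after row: the shift along the tool's x, y, z in mm, then the turn, a rotation vector about the tool's x, y, z in degrees. A call has 1 to 10 rows; each row shifts and turns the commanded pose from where the row before left it, along the tool's axes as they then stand; what a row does not reach is not made up. A row lasts 1/10 s, in which the tool goes at most 50 mm and 8.59 degrees, less where a joint would pass 70% of its speed; a pose out of reach is approached as far as the arm can. A call is refused whole if a number of a shift passes 50 or a number of a turn 8.59, either way. A call with a gripper value outside its range is refused whole. "jaw" is the finger opening in mm, from 0 to 87, set as the call begins (left out, the last holds). The fingers move at their own pace and stop on an object; "newtons" is the grip in N (left out, the last holds). Time passes only in rows, so rows that do not move let the fingers close. It gives the time, the measured TCP pose, the force and the opening at its end, in the units of the state.
- monitor.get_obs(): the state, without advancing time (a new reading comes with each control period).
- read_camera(name): name is "side" or "top" or "wrist"; returns (picture, depth): 420x560x3 uint8, red, green, blue; 420x560 float32, m along the optical axis (not along the pixel's ray), 0 where there is no reading.
- camera_info(name): a dict with "camera_matrix" (3x3 intrinsics, pixels), "k1" (the pictures are not rectified: a ray, as slopes to the right and down, at radius r is drawn at 1 + k1 r^2 times it, then the intrinsics apply), "R" (3x3) and "t" (3): a world point X has camera coordinates R X + t; the wrist camera has in their place "T_tool_cam" (4x4, takes a point from camera to tool coordinates, whose origin is the TCP and whose axes are the flange's). Camera axes: x right, y down, z forward; pixel columns grow to the right and rows downward; lengths in m; the calibration is good to about 2 mm. A picture is of the moment at which its call begins: read the wrist's pose just before it. camera_info takes no time and is no camera call.
- env.sign_off(): hands the job in, once; it reports no verdict.
Trained networks look in the newest picture that a camera, given by its name, has taken for a name from the list of things; names that differ only in an ending like _2 or _b are one class to them, and where a whole thing is asked for, a point or a joint stands for the part that bears it (a point fixed in the world has none). Each returns a list of dicts, best first, with "conf" (0 to 1); they miss things now and then, are a little off and sometimes report something else, mostly with a low value. They report only what shows in the picture. A call takes as long as a camera call.
- look_for(camera, label): "box" ([left, top, width, height] in pixels, round what is visible of it).
The state is a dict: "time_s": time; "qpos": joint angles; "joint_velocities": joint speeds; "effort": joint torques, N m; "tool_pos": TCP position; "tool_rot": TCP orientation; "force": force on the tool from outside, world axes, zero at the start; "wrist_torque": the same for the moment, N m; "grip_width": finger opening in m.
Only numpy, scipy, OpenCV 4.12 (cv2) and the standard library are available. Lean on these libraries where they do the work, as an engineer would, in place of code of your own. Each camera call takes 0.05 s, during which the arm holds its last target.

## Working session

There is one attempt and no reset: what is moved stays moved. The work goes in short steps, Python scripts to look and compute and a tool call to move; the robot and the scene stay as the last step left them, time stands still between calls to the robot, and variables do not carry over. Pictures are saved under pics/ and viewed, and the job is handed in when it is done.

Besides the shell and the picture viewer there is one more tool, called after "Call:" as name(argument=value, ...) on one line, values as JSON. servo_tool: Moves the arm, as the interface text tells. Its arguments: {"type":"object","properties":{"commands":{"type":"array","items":{"type":"number"}},"jaw":{"type":"number"},"newtons":{"type":"number"}},"required":["commands"]}

```bash
ls; mkdir -p pics
python3 - <<'E'
from cell import monitor, read_camera, camera_info, env, look_for
import cv2,numpy as np
print(monitor.get_obs())
for n in ["side","top"]:
    p,d=read_camera(n); cv2.imwrite(f"pics/{n}0.png",p[:,:,::-1]); np.savez(f"{n}0.npz",p=p,d=d)
    print(n,camera_info(n))
    for l in ["bay","under_flap","over_flap","latch","coupler","ball_mount","vial_jar","wrench"]:
        r=look_for(n,l); print(l,[(x['box'],round(x['conf'],2)) for x in r[:2]])
print(camera_info("wrist"))
print(monitor.get_obs()["time_s"])
E
```

```text
pics
{'time_s': 0.0, 'qpos': array([72.71297036, 18.43788186, -4.01579336, 83.17577981,  1.29516113,
       78.54242286, -3.26148557]), 'joint_velocities': array([-0.04718194,  0.04553127, -0.00881655, -0.04233633, -0.04594387,
        0.04533098, -0.00382722]), 'effort': array([ 3.51922199e-04, -4.91285491e+01, -4.03824449e-01, -3.12525880e+01,
       -6.40320126e-02,  4.37951123e-02,  1.70802819e-04]), 'tool_pos': array([ 0.20163361, -0.61725864,  0.1845673 ]), 'tool_rot': array([-1.79889173e+02,  5.99655114e-03,  1.80955996e+01]), 'force': array([ 0.81914449, -0.37200565, -0.36520133]), 'wrist_torque': array([ 0.01289954,  0.02641029, -0.03596019]), 'grip_width': 0.08702247670812599}
side {'camera_matrix': array([[473.09006108,   0.        , 277.8037042 ],
       [  0.        , 473.09006108, 218.74460019],
       [  0.        ,   0.        ,   1.        ]]), 'k1': -0.017179376233570836, 'R': array([[-0.95371851, -0.30069463, -0.00193692],
       [-0.20245009,  0.64685067, -0.73525381],
       [ 0.22233977, -0.70083304, -0.67778911]]), 't': array([0.47731067, 0.17341111, 1.11283906
[... 1216 characters left out ...]
all_mount []
vial_jar [([284.7, 232.5, 14.3, 8.3], 0.63), ([269.5, 155.7, 33.3, 18.1], 0.47)]
wrench [([269.1, 156.0, 33.2, 18.1], 0.49)]
{'camera_matrix': array([[335.83528626,   0.        , 280.92691512],
       [  0.        , 335.83528626, 210.76895625],
       [  0.        ,   0.        ,   1.        ]]), 'k1': -0.0006422943276823783, 'T_tool_cam': array([[-2.23210234e-04, -9.54700673e-01, -2.97567766e-01,
         8.22563615e-02],
       [ 9.99999467e-01, -5.12956378e-04,  8.95626861e-04,
         5.94085729e-04],
       [-1.00769485e-03, -2.97567407e-01,  9.54700279e-01,
        -1.99108924e-01],
       [ 0.00000000e+00,  0.00000000e+00,  0.00000000e+00,
         1.00000000e+00]])}
0.9
```

View pics/side0.png

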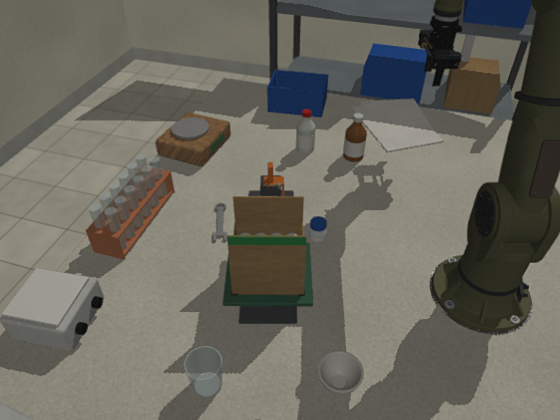

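View pics/top0.png

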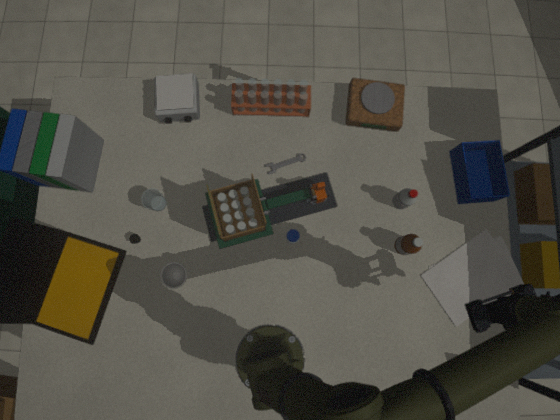

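The side view shows the wagon at about (268,265) and the latch at (270,175). In the top view the carton is at (238,208), the latch at (320,190) and the jar at (293,236). Next I'll fit the bay pose from depth.

```bash
cat > h.py <<'E'
import numpy as np,cv2
from cell import camera_info
from scipy.spatial.transform import Rotation as Ro
def cloud(n,d,pose=None):
    c=camera_info(n);K=c["camera_matrix"]
    v,u=np.mgrid[:d.shape[0],:d.shape[1]]
    pts=np.stack([u,v],-1).reshape(-1,1,2).astype(float)
    s=cv2.undistortPoints(pts,K,np.array([c["k1"],0,0,0.])).reshape(d.shape+(2,))
    X=np.dstack([s*d[...,None],d])
    if n=="wrist":
        T=c["T_tool_cam"];X=X@T[:3,:3].T+T[:3,3]
        p,r=pose;return X@Ro.from_euler('xyz',r,degrees=True).as_matrix().T+p
    return (X-c["t"])@c["R"]
def proj(n,P):
    c=camera_info(n);X=np.atleast_2d(P)@c["R"].T+c["t"]
    return cv2.projectPoints(X,np.zeros(3),np.zeros(3),c["camera_matrix"],np.array([c["k1"],0,0,0.]))[0].reshape(-1,2)
E
python3 - <<'E'
from h import *
for n in ["top","side"]:
    f=np.load(f"{n}0.npz");p=f["p"].astype(int);X=cloud(n,f["d"])
    R,G,B=p[...,0],p[...,1],p[...,2]
    roi=(X[...,0]>.35)&(X[...,0]<.85)&(X[...,1]>-.4)&(X[...,1]<.35)
    o=(R>150)&(G<110)&(B<70)&roi&(R-G>80)
    print(n,"orange",o.sum(),X[o].mean(0) if o.any() else 0, X[o].min(0),X[o].max(0))
    g=(G>R+12)&(G>B+8)&roi
    print("green",g.sum(),X[g].min(0),X[g].max(0))
    dk=(p.max(-1)<70)&roi&(X[...,2]<.03)&(X[...,2]>0.002)
    print("dark",dk.sum()); 
    if n=="top":
        q=X[dk][:,:2].astype(np.float32);print(cv2.minAreaRect(q))
    bl=(B>R+50)&(B>G+30)&roi
    print("blue",X[bl].mean(0),bl.sum())
    crop=f["p"][140:260,180:360] if n=="top" else f["p"][100:330,190:360]
    s=4 if n=="top" else 3
    cv2.imwrite(f"pics/{n}0c.png",cv2.resize(crop,None,fx=s if n=="top" else 2.6,fy=s if n=="top" else 2.6,interpolation=cv2.INTER_CUBIC)[:,:,::-1])
E
```

```text
Traceback (most recent call last):
ValueError: zero-size array to reduction operation minimum which has no identity
```

Run:
```python
from h import *
for n in ["top","side"]:
    f=np.load(f"{n}0.npz");p=f["p"].astype(int);X=cloud(n,f["d"])
    crop=f["p"][140:260,180:360] if n=="top" else f["p"][100:330,190:360]
    s=4 if n=="top" else 2.6
    cv2.imwrite(f"pics/{n}0c.png",cv2.resize(crop,None,fx=s,fy=s,interpolation=cv2.INTER_CUBIC)[:,:,::-1])
    for (u,v) in ([(320,190),(240,210),(293,236),(408,198),(285,162)] if n=="top" else [(270,172),(268,265),(318,225)]):
        print(n,u,v,p[v,u],X[v,u])
    R,G,B=p[...,0],p[...,1],p[...,2]
    x0=X[...,0]
    roi=(x0>.3)&(x0<.9)&(X[...,1]>-.4)&(X[...,1]<.35)
    def st(nm,m): print(nm,m.sum(),*( [X[m].mean(0),X[m].min(0),X[m].max(0)] if m.any() else []))
    st("orange",(R>130)&(G<.55*R)&(B<.4*R)&roi&(X[...,2]>.06))
    st("green",(G>R+12)&(G>B+8)&roi)
    st("blue",(B>R+50)&(B>G+30)&roi)
    dk=(p.max(-1)<70)&roi&(X[...,2]<.03)&(X[...,2]>0.002); st("dark",dk)
    if n=="top": print(cv2.minAreaRect(X[dk][:,:2].astype(np.float32)))
```

```text
top 320 190 [109  62  29] [ 0.55939339 -0.15215063  0.08765652]
top 240 210 [64 58 44] [0.49111371 0.11453662 0.04763214]
top 293 236 [24 40 63] [ 0.40665587 -0.06651796  0.05562171]
top 408 198 [73 73 70] [ 0.53655504 -0.44180378  0.10727361]
top 285 162 [77 74 73] [ 0.67654742 -0.03598751  0.00587333]
orange 0
green 793 [0.47927384 0.02586731 0.05205254] [ 0.36418631 -0.38775207  0.03320163] [0.81567376 0.23077788 0.07234584]
blue 0
dark 1941 [ 0.54975531 -0.04848296  0.00888763] [ 0.3007286  -0.3965002   0.00201606] [0.89421316 0.3485996  0.02989941]
((0.5903950929641724, -0.03436070680618286), (0.5864233374595642, 0.743547260761261), 2.64277720451355)
side 270 172 [98 53 24] [ 0.56424668 -0.13478727  0.12926436]
side 268 265 [81 66 46] [0.46189928 0.18931915 0.14420395]
side 318 225 [21 42 75] [ 0.40970943 -0.05255103  0.05516352]
orange 80 [ 0.55459986 -0.15294096  0.10022949] [ 0.53156238 -0.1692347   0.08954092] [ 0.58766202 -0.13724169  0.14742477]
green 2058 [0.47483012 0.15670551 0.0926737 ] [ 0.36433344 -0.3979941  -0.00110144] [0.82419577 0.2398951  0.22176678]
blue 151 [ 0.41079312 -0.05899258  0.05410403] [ 0.39311934 -0.08683508  0.04194991] [ 0.42907469 -0.04294044  0.05939802]
dark 1347 [0.52840827 0.12635034 0.01013279] [ 0.39013413 -0.39875168  0.00204529] [0.89885792 0.34946056 0.02992546]
```

View pics/top0c.png

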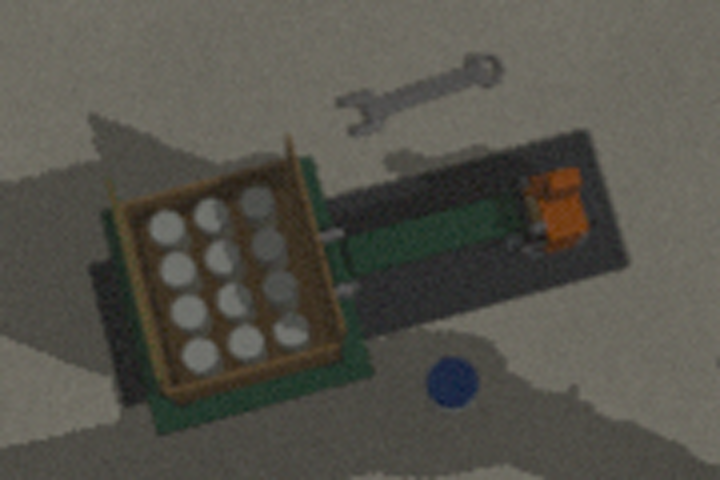

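View pics/side0c.png

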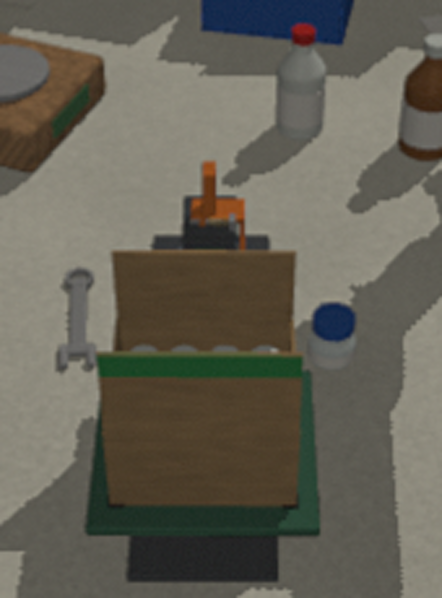

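Run:
```python
from h import *
from scipy.optimize import least_squares
px=np.array([(588,130),(628,265),(160,432),(372,372),(103,210),(312,157)])/4+np.array([180,140])-0.375
def cast(uv,z):
    c=camera_info("top");s=cv2.undistortPoints(uv.reshape(-1,1,2),c["camera_matrix"],np.array([c["k1"],0,0,0.])).reshape(-1,2)
    D=np.c_[s,np.ones(len(s))]@c["R"];o=-c["R"].T@c["t"];return o+D*((z-o[2])/D[:,2])[:,None]
print(cast(px[:2],.008));print(cast(px[2:],.042))
loc=[(65,-230,8),(-65,-230,8),(-100,215,42),(-100,25,42),(100,215,42),(100,25,42)]
loc=np.array(loc)/1000.
def W(q,l): 
    c,s=np.cos(q[2]),np.sin(q[2]);return np.c_[q[0]+c*l[:,0]-s*l[:,1],q[1]+s*l[:,0]+c*l[:,1],l[:,2]]
def f(q): return (proj("top",W(q,loc))-px).ravel()
r=least_squares(f,[.52,0,.2]);print(r.x,np.degrees(r.x[2]),f(r.x).reshape(-1,2))
q=r.x
print("tab",W(q,np.array([[0,-.16,.12]])))
# side-based flap/tape/tab cloud check
fz=np.load("side0.npz");X=cloud("side",fz["d"]);p=fz["p"].astype(int)
c,s=np.cos(q[2]),np.sin(q[2])
L=np.dstack([c*(X[...,0]-q[0])+s*(X[...,1]-q[1]),-s*(X[...,0]-q[0])+c*(X[...,1]-q[1]),X[...,2]])
m=(abs(L[...,0])<.07)&(L[...,2]>.14)&(L[...,2]<.25)&(L[...,1]>-.05)&(L[...,1]<.3)
A=L[m]
for lo,hi in((-.05,.12),(.12,.3)):
    a=A[(A[:,1]>lo)&(A[:,1]<hi)]
    P=np.polyfit(a[:,2],a[:,1],1);print(len(a),a.min(0),a.max(0),"slope",P,"y at rim",np.polyval(P,.13),np.degrees(np.arctan(P[0])))
R,G,B=p[...,0],p[...,1],p[...,2]
o=(R>70)&(G<.6*R)&(B<.4*R)&(abs(L[...,0])<.06)&(abs(L[...,1]+.16)<.06)&(L[...,2]>.06)
t=o&(L[...,2]>.105)
print("orange tab",t.sum(),L[t].mean(0),L[t].min(0),L[t].max(0)); print(L[o].min(0),L[o].max(0))
np.save("q.npy",q)
```

```text
[[ 0.64295687 -0.18534088  0.008     ]
 [ 0.52154445 -0.22088402  0.008     ]]
[[0.36233693 0.17816893 0.042     ]
 [0.4176518  0.00179103 0.042     ]
 [0.55094994 0.23647446 0.042     ]
 [0.60271415 0.05856553 0.042     ]]
[0.5176618  0.00800146 0.29743607] 17.041831339867105 [[ 2.09540397 -1.09274905]
 [ 2.84547219 -0.30798445]
 [-1.85968927  0.93358552]
 [-0.26131468  0.85650054]
 [-1.86782211  0.14631643]
 [-0.73326263 -0.92851455]]
tab [[ 0.56455297 -0.14497311  0.12      ]]
1466 [-0.06997145  0.03650694  0.14005953] [0.06980437 0.05016646 0.20944369] slope [-0.04837485  0.05180153] y at rim 0.04551280320658367 -2.769515982373989
2153 [-0.06982498  0.17524429  0.14000761] [0.06984752 0.19214878 0.22280474] slope [-0.09158531  0.2017274 ] y at rim 0.1898213089138996 -5.232853739343996
orange tab 61 [ 0.00250025 -0.15399829  0.12996125] [-0.00271947 -0.16936337  0.10554454] [ 0.00820723 -0.14678771  0.14742477]
[-0.0318983  -0.18061537  0.06159861] [ 0.01994205 -0.13786718  0.14742477]
```

Call:
servo_tool(commands=[0, 0, -40, 0, 0, -8.5, 0, 0, -45, 0, 0, -8.5, 0, 0, -40, 0, 0, -8.5, 0, 0, -10, 0, 0, -8.5, 0, 0, 0, 0, 0, -8.5, 0, 0, 0, 0, 0, -8.5, 0, 0, 0, 0, 0, -8.5, 0, 0, 0, 0, 0, -8.5, 0, 0, 0, 0, 0, -8.5, 0, 0, 0, 0, 0, -8.5], jaw=0, newtons=20)

```text
time_s: 1.9
tool_pos: [0.2018, -0.6179, 0.3207]
tool_rot: [-180.0, 0.0, 103.4]
force: [0.0, 0.5, 0.3]
grip_width: 0.0152
```

Call:
servo_tool(commands=[0, 0, 0, 0, 0, -3.6, 35, 34, 0, 0, 0, 0, 35, 34, 0, 0, 0, 0, 35, 34, 0, 0, 0, 0, 35, 34, 0, 0, 0, 0, 35, 34, 0, 0, 0, 0, 35, 34, 0, 0, 0, 0, 35, 34, 0, 0, 0, 0, 35, 34, 0, 0, 0, 0, 35, 34, 0, 0, 0, 0])

```text
time_s: 2.9
tool_pos: [0.4051, -0.2263, 0.321]
tool_rot: [180.0, 0.1, 106.7]
force: [1.1, -1.0, 0.3]
grip_width: 0.0006
```

Call:
servo_tool(commands=[35, 34, 0, 0, 0, 0, 35, 34, 0, 0, 0, 0, 35, 34, 0, 0, 0, 0, 35, 34, 0, 0, 0, 0, 35, 34, 0, 0, 0, 0, 0, 0, 0, 0, 0, 0, 0, 0, 0, 0, 0, 0])

```text
time_s: 3.6
tool_pos: [0.5171, -0.0105, 0.3206]
tool_rot: [-180.0, -0.0, 106.9]
force: [0.1, -1.3, 0.1]
grip_width: 0.0005
```

Run:
```python
from h import *
from cell import monitor, read_camera, look_for
o=monitor.get_obs();p,d=read_camera("wrist");np.savez("w1.npz",p=p,d=d,pos=o["tool_pos"],rot=o["tool_rot"])
cv2.imwrite("pics/w1.png",p[:,:,::-1]);print(o["time_s"],o["tool_pos"],o["tool_rot"],o["qpos"],o["grip_width"])
for l in ["latch","under_flap"]: print(look_for("wrist",l)[:2])
```

```text
3.6 [ 0.51712357 -0.01052624  0.32059805] [-1.79990672e+02 -3.52388823e-03  1.06891638e+02] [ 48.26674755   2.94899856 -51.55958566  87.0552271    2.30863912
  91.11938043  13.6805039 ] 0.0004976674564266709
[]
[{'box': [199.0, 121.9, 175.5, 15.9], 'conf': 0.98}]
```

View pics/w1.png

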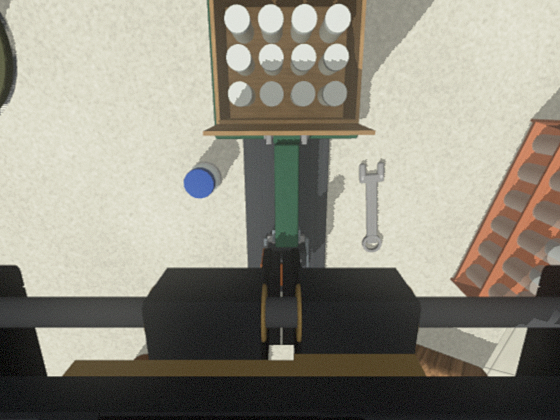

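The wrist view shows the plain flap's free edge at row ~130, columns 205–375. The drawbar runs down column ~286 and the gripper hides the latch. I'll compute offsets in the tool frame.

Run:
```python
from h import *
f=np.load("w1.npz");X=cloud("wrist",f["d"],(f["pos"],f["rot"]))
q=np.load("q.npy")
for (u,v) in [(215,132),(290,131),(365,131),(290,125),(287,200),(287,235),(250,200),(324,200),(217,60),(362,60),(362,10),(200,182)]:
    x=X[v,u];c,s=np.cos(q[2]),np.sin(q[2]);dx=x[:2]-q[:2]
    print(u,v,x.round(4),"bay",round(c*dx[0]+s*dx[1],4),round(-s*dx[0]+c*dx[1],4))
# edges: drawbar/plate edges yaw
g=f["p"].astype(int);gm=(g[...,1]>g[...,0]+8)
rows=[150,165,180,195,210,225]
P=[]
for v in rows:
    us=np.where(gm[v,255:320])[0]+255; P.append((X[v,us[1]]+X[v,us[-2]])/2)
P=np.array(P);print(P.round(4)); dd=P[0]-P[-1];print("yaw from drawbar",np.degrees(np.arctan2(-dd[0],dd[1])))
c,s=np.cos(q[2]),np.sin(q[2]);dx=X[...,:2]-q[:2]
L=np.dstack([c*dx[...,0]+s*dx[...,1],-s*dx[...,0]+c*dx[...,1],X[...,2]])
m=(L[...,2]>.195)&(L[...,2]<.215)&(abs(L[...,1]-.04)<.03)&(np.mgrid[:420,:560][0]<150)
a=L[m];print(m.sum(),a.mean(0),a.min(0),a.max(0));k=np.polyfit(a[:,0],a[:,1],1);print("edge slope deg",np.degrees(k[0]))
```

```text
215 132 [0.4427 0.0283 0.2066] bay -0.0657 0.0413
290 131 [0.5078 0.0489 0.2058] bay 0.0026 0.042
365 131 [0.5738 0.0688 0.2038] bay 0.0715 0.0417
290 125 [0.5082 0.0518 0.156 ] bay 0.0038 0.0447
287 200 [ 0.5382 -0.0507  0.0656] bay 0.0024 -0.0621
287 235 [ 0.5537 -0.1008  0.066 ] bay 0.0026 -0.1146
250 200 [ 0.4879 -0.0825  0.0085] bay -0.055 -0.0778
324 200 [ 0.5999 -0.0488  0.0075] bay 0.062 -0.0784
217 60 [0.4128 0.0929 0.1207] bay -0.0753 0.1119
362 60 [0.5855 0.1604 0.0008] bay 0.1095 0.1258
362 10 [0.5457 0.1811 0.1308] bay 0.0775 0.1572
200 182 [ 0.4139 -0.064   0.0549] bay -0.1203 -0.0384
[[ 0.5164  0.0153  0.0651]
 [ 0.5224 -0.0042  0.064 ]
 [ 0.5285 -0.0241  0.0643]
 [ 0.5349 -0.0446  0.064 ]
 [ 0.5413 -0.0655  0.0642]
 [ 0.548  -0.0871  0.0644]]
yaw from drawbar 17.129587977081577
943 [0.00333789 0.04114161 0.20390305] [-0.0780233   0.03843419  0.19505661] [0.07969691 0.04319472 0.20685428]
edge slope deg 0.08854321500457957
```

Call:
servo_tool(commands=[0, 8, 44, 0, 0, 0, 0, 0, 44, 0, 0, 0, 0, 0, 42, 0, 0, 0, 23, 0, 0, 0, 0, 0, 23, 0, 0, 0, 0, 0, 12, 0, 1, 0, 0, 0, 11, 0, 2, 0, 0, 0, 14, 0, 5, 0, 0, 0, 13, 0, 8, 0, 0, 0, 10, 0, 11, 0, 0, 0])

```text
time_s: 4.75
tool_pos: [0.4941, 0.093, 0.1632]
tool_rot: [180.0, 0.0, 106.7]
force: [-0.4, -0.3, -0.4]
grip_width: 0.0003
```

Call:
servo_tool(commands=[4, 0, 7, 0, 0, 0, 3, 0, 7, 0, 0, 0, 2, 0, 8, 0, 0, 0, 1, 0, 7, 0, 0, 0, 0, 0, 3, 0, 0, 0, 0, 0, 0, 0, 0, 0, 0, 0, 0, 0, 0, 0])

```text
time_s: 5.45
tool_pos: [0.4916, 0.1014, 0.1318]
tool_rot: [180.0, 0.0, 106.7]
force: [-0.5, 0.3, -0.2]
grip_width: 0.0004
```

Run:
```python
from h import *
from cell import monitor, read_camera, look_for
o=monitor.get_obs();p,d=read_camera("side");np.savez("s2.npz",p=p,d=d)
cv2.imwrite("pics/s2.png",cv2.resize(p[100:330,190:360],None,fx=2.6,fy=2.6)[:,:,::-1]);print(o["time_s"],o["tool_pos"],o["tool_rot"],o["qpos"],o["force"])
```

```text
5.45 [0.49161458 0.10144803 0.13177316] [1.79985691e+02 1.89144970e-03 1.06672502e+02] [ 39.6148437    6.89694792 -57.031886   106.3400633    6.15737408
  69.9864817   -2.66733801] [-0.49029155  0.32130763 -0.24184913]
```

View pics/s2.png

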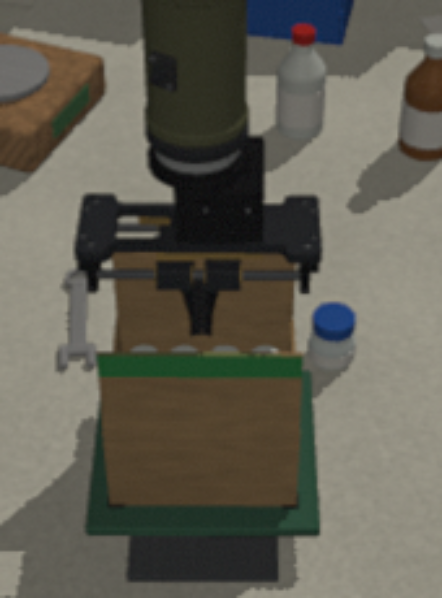

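The plain flap is still upright behind the fingers. The descent lagged the command, so the tip passed over the flap's edge. I'll measure the flap now, then go back more slowly.

```bash
cat >> h.py <<'E'
q=np.load("q.npy");q[:2]+=.0025*np.array([np.cos(q[2]),np.sin(q[2])])
def bay(X):
    c,s=np.cos(q[2]),np.sin(q[2]);dx=X[...,:2]-q[:2]
    return np.stack([c*dx[...,0]+s*dx[...,1],-s*dx[...,0]+c*dx[...,1],X[...,2]],-1)
def flaps(n="side",d=None,pose=None):
    L=bay(cloud(n,d,pose))
    m=(abs(L[...,0])<.075)&(L[...,2]>.12)&(L[...,2]<.25)&(L[...,1]>-.08)&(L[...,1]<.3)
    return L,m
E
python3 - <<'E'
from h import *
f=np.load("s2.npz");L,m=flaps("side",f["d"])
A=L[m&(abs(L[...,0])>.045)]
for lo in np.arange(.13,.225,.01):
    a=A[(A[:,2]>lo)&(A[:,2]<lo+.01)]
    for r in ((-.08,.12),(.12,.3)):
        b=a[(a[:,1]>r[0])&(a[:,1]<r[1])]
        if len(b): print(round(lo,3),r,len(b),np.median(b[:,1]).round(4))
from cell import monitor
print(bay(monitor.get_obs()["tool_pos"]))
E
```

```text
0.13 (-0.08, 0.12) 104 0.0457
0.13 (0.12, 0.3) 46 0.1884
0.14 (-0.08, 0.12) 89 0.0444
0.14 (0.12, 0.3) 109 0.1886
0.15 (-0.08, 0.12) 83 0.0444
0.15 (0.12, 0.3) 96 0.1875
0.16 (-0.08, 0.12) 97 0.044
0.16 (0.12, 0.3) 110 0.1866
0.17 (-0.08, 0.12) 60 0.0436
0.17 (0.12, 0.3) 114 0.1852
0.18 (-0.08, 0.12) 22 0.0413
0.18 (0.12, 0.3) 96 0.1846
0.19 (-0.08, 0.12) 79 0.0425
0.19 (0.12, 0.3) 114 0.1838
0.2 (-0.08, 0.12) 49 0.043
0.2 (0.12, 0.3) 116 0.1832
0.21 (0.12, 0.3) 122 0.1823
0.22 (0.12, 0.3) 51 0.1811
[1.25374612e-04 9.69911144e-02 1.31947922e-01]
```

Call:
servo_tool(commands=[0, 0, 40, 0, 0, 0, 0, 0, 0, 0, 0, 0])

```text
time_s: 5.7
tool_pos: [0.4883, 0.1005, 0.0885]
tool_rot: [-179.6, -0.1, 106.7]
force: [-0.9, 0.1, -0.4]
grip_width: 0.0008
```

I sent that move with the wrong sign, so it went down inside the open carton. It touched nothing, with force near zero. Now going up.

Call:
servo_tool(commands=[0, 0, -40, 0, 0, 0, 0, 0, -45, 0, 0, 0, 0, 0, -45, 0, 0, 0, 0, 0, -28, 0, 0, 0, 0, 0, 0, 0, 0, 0, 0, 0, 0, 0, 0, 0])

```text
time_s: 6.3
tool_pos: [0.4918, 0.1018, 0.251]
tool_rot: [179.9, 0.1, 106.7]
force: [-0.3, -0.1, -1.3]
grip_width: 0.0005
```

Call:
servo_tool(commands=[-40, 0, 0, 0, 0, 0, -40, 0, 0, 0, 0, 0, -35, 0, 0, 0, 0, 0, 0, 0, 0, 0, 0, 0, 0, 0, 0, 0, 0, 0, 0, 0, 25, 0, 0, 0, 0, 0, 27, 0, 0, 0, 0, 0, 0, 0, 0, 0, 0, 0, 0, 0, 0, 0])

```text
time_s: 7.2
tool_pos: [0.5239, -0.0072, 0.1978]
tool_rot: [-180.0, -0.0, 106.8]
force: [0.5, 0.5, 0.1]
grip_width: 0.0002
```

Run:
```python
from h import *
from cell import monitor
o=monitor.get_obs();print(o["time_s"],bay(o["tool_pos"]),o["tool_rot"],o["qpos"],o["force"])
```

```text
7.2 [-0.00101615 -0.01630673  0.19777207] [-1.79951282e+02 -3.71557411e-02  1.06818438e+02] [ 47.10080259   6.56488145 -52.25369825  98.3912279    5.28228194
  77.68539433  10.71349369] [0.53210282 0.49225837 0.12838981]
```

Call:
servo_tool(commands=[0, 0, 11, 0, 0, 0, 0, 0, 0, 0, 0, 0, 15, 0, 0, 0, 0, 0, 15, 0, 0, 0, 0, 0, 14, 0, 0, 0, 0, 0, 12, 0, 0, 0, 0, 0, 11, 0, 2, 0, 0, 0, 0, 0, 0, 0, 0, 0])

```text
time_s: 8.0
tool_pos: [0.5045, 0.0579, 0.1846]
tool_rot: [-180.0, 0.0, 106.9]
force: [0.2, 0.4, -0.1]
grip_width: 0.0005
```

Call:
servo_tool(commands=[8, 0, 2, 0, 0, 0, 7, 0, 3, 0, 0, 0, 7, 0, 4, 0, 0, 0, 6, 0, 4, 0, 0, 0, 5, 0, 6, 0, 0, 0, 5, 0, 6, 0, 0, 0, 4, 0, 7, 0, 0, 0, 0, 0, 0, 0, 0, 0])

```text
time_s: 8.8
tool_pos: [0.4921, 0.0964, 0.1515]
tool_rot: [-179.9, -0.0, 106.8]
force: [-0.1, 0.1, -0.1]
grip_width: 0.0007
```

Run:
```python
from h import *
from cell import monitor, read_camera, look_for
o=monitor.get_obs();p,d=read_camera("side");np.savez("s3.npz",p=p,d=d)
cv2.imwrite("pics/s3.png",cv2.resize(p[100:330,190:360],None,fx=2.6,fy=2.6)[:,:,::-1]);print(o["time_s"],bay(o["tool_pos"]),o["qpos"],o["force"])
```

```text
8.8 [-0.00103223  0.0919964   0.15145665] [ 40.68284642   5.6095988  -56.98688833 104.8334745    4.89770153
  72.26900338  -0.92593192] [-0.06673455  0.09683873 -0.12966883]
```

View pics/s3.png

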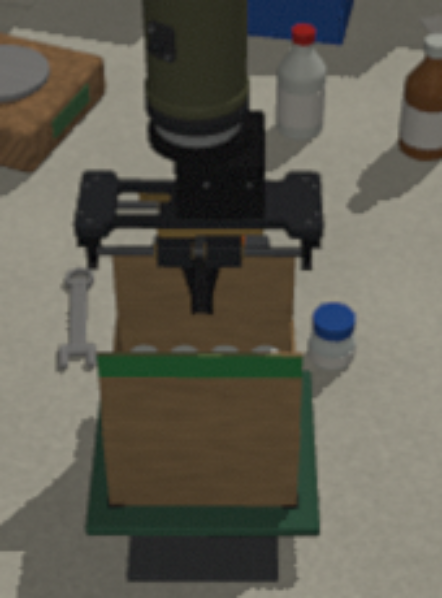

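Run:
```python
from h import *
from cell import monitor, read_camera, look_for
f=np.load("s3.npz");L,m=flaps("side",f["d"])
for v in range(195,232,3):
    print(v,[tuple((L[v,u]*1000).round().astype(int)) for u in (240,262,267,272,298)])
t=monitor.get_obs()["tool_pos"];print(proj("side",t))
for n in ("wrist","top"):
    p,d=read_camera(n);o=monitor.get_obs();np.savez(n+"3.npz",p=p,d=d,pos=o["tool_pos"],rot=o["tool_rot"])
    cv2.imwrite(f"pics/{n}3.png",p[:,:,::-1])
```

```text
195 [(np.int64(53), np.int64(122), np.int64(277)), (np.int64(8), np.int64(129), np.int64(283)), (np.int64(-1), np.int64(124), np.int64(279)), (np.int64(-11), np.int64(128), np.int64(282)), (np.int64(-63), np.int64(123), np.int64(278))]
198 [(np.int64(62), np.int64(43), np.int64(202)), (np.int64(9), np.int64(129), np.int64(275)), (np.int64(0), np.int64(85), np.int64(238)), (np.int64(-11), np.int64(131), np.int64(277)), (np.int64(-63), np.int64(121), np.int64(269))]
201 [(np.int64(63), np.int64(42), np.int64(193)), (np.int64(9), np.int64(127), np.int64(266)), (np.int64(0), np.int64(95), np.int64(239)), (np.int64(-11), np.int64(130), np.int64(269)), (np.int64(-67), np.int64(41), np.int64(193))]
204 [(np.int64(63), np.int64(43), np.int64(184)), (np.int64(10), np.int64(101), np.int64(235)), (np.int64(0), np.int64(101), np.int64(235)), (np.int64(-11), np.int64(104), np.int64(238)), (np.int64(-67), np.int64(42), np.int64(185))]
207 [(np.int64(63), np.int64(45), np.int64(178)), (np.int64(11), np.int64(102), np.int64(228)), (np.int64(0), np.int64(101), np.int64(227)), (np.int64(-10), np.int64
[... 1239 characters left out ...]
), np.int64(52), np.int64(128)), (np.int64(15), np.int64(51), np.int64(127)), (np.int64(3), np.int64(51), np.int64(127)), (np.int64(-8), np.int64(51), np.int64(127)), (np.int64(-69), np.int64(51), np.int64(128))]
228 [(np.int64(67), np.int64(49), np.int64(116)), (np.int64(15), np.int64(50), np.int64(117)), (np.int64(3), np.int64(49), np.int64(116)), (np.int64(-8), np.int64(47), np.int64(114)), (np.int64(-69), np.int64(50), np.int64(118))]
231 [(np.int64(67), np.int64(49), np.int64(106)), (np.int64(15), np.int64(52), np.int64(109)), (np.int64(4), np.int64(47), np.int64(105)), (np.int64(-8), np.int64(48), np.int64(106)), (np.int64(-69), np.int64(48), np.int64(106))]
[[268.0631726 229.5468471]]
```

View pics/wrist3.png

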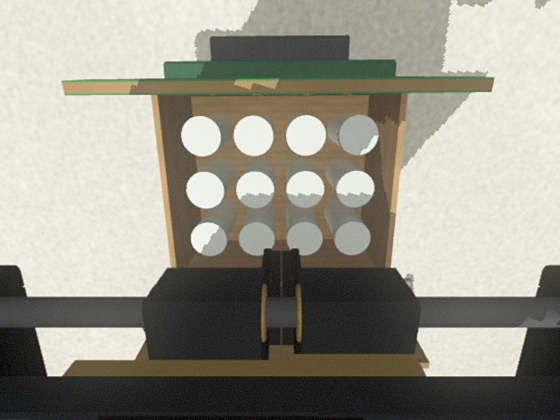

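Run:
```python
from h import *
f=np.load("wrist3.npz");d=f["d"]
c=camera_info("wrist");T=c["T_tool_cam"];Tc=np.linalg.inv(T)
for z in (0,-.019,-.03,-.05,-.07): 
    x=Tc@[0,0,z,1];print(z,c["camera_matrix"]@(x[:3]/x[2]), x[2])
X=cloud("wrist",d,(np.zeros(3),np.zeros(3)))
for v in range(240,370,8): print(v,[tuple((X[v,u]*1000).round().astype(int).tolist()) for u in (270,276,282,288,294)])
```

```text
0 [280.61470351 239.49275521   1.        ] 0.21429997569608422
-0.019 [280.56498963 251.83909661   1.        ] 0.19616268954772503
-0.03 [280.53176842 260.08951741   1.        ] 0.1856621554618329
-0.05 [280.46063534 277.75527692   1.        ] 0.16657027530566534
-0.07 [280.37108512 299.99489368   1.        ] 0.1474783951494978
240 [(-15, -8, 35), (-42, -5, 101), (-41, 1, 100), (-15, 6, 36), (-15, 10, 36)]
248 [(11, -5, -38), (-42, -4, 83), (-42, 1, 82), (-42, 7, 82), (11, 7, -38)]
256 [(10, -5, -47), (9, -2, -44), (9, 1, -45), (9, 4, -44), (10, 7, -47)]
264 [(10, -5, -55), (9, -2, -53), (9, 1, -53), (9, 4, -53), (11, 6, -57)]
272 [(9, -5, -61), (9, -2, -62), (9, 1, -61), (8, 3, -60), (10, 6, -64)]
280 [(9, -5, -68), (9, -2, -68), (6, 1, -64), (9, 3, -69), (11, 6, -72)]
288 [(9, -4, -76), (9, -2, -76), (9, 1, -75), (9, 3, -75), (10, 6, -78)]
296 [(9, -4, -81), (9, -2, -81), (9, 1, -82), (9, 3, -81), (10, 5, -84)]
304 [(32, -3, -122), (33, -1, -124), (32, 1, -122), (33, 2, -124), (32, 4, -122)]
312 [(31, -3, -124), (30, -1, -123), (30, 1, -124), (30, 2, -124), (31, 4, -124)]
320 [(29, -3, -125), (28, -1, -124), (28, 1, -124), (29, 2, -125), (28, 4, -124)]
328 [(-2, -4, -87), (-3, -2, -86), (-2, 1, -87), (-3, 3, -86), (3, 5, -94)]
336 [(-6, -4, -87), (-6, -2, -86), (-7, 1, -85), (-6, 3, -87), (0, 5, -94)]
344 [(-10, -4, -86), (-10, -2, -86), (-10, 1, -86), (-10, 3, -86), (-2, 5, -96)]
352 [(-49, -6, -45), (-48, -2, -46), (-49, 1, -45), (-48, 4, -45), (-5, 5, -97)]
360 [(24, -2, -133), (23, -1, -133), (24, 1, -134), (23, 2, -133), (23, 3, -132)]
368 [(23, -2, -135), (23, -1, -135), (23, 1, -135), (24, 2, -136), (23, 3, -136)]
```

Run:
```python
from h import *
f=np.load("s3.npz");w=np.load("wrist3.npz")
a=cv2.resize(f["p"][190:235,245:290],(400,400),interpolation=cv2.INTER_NEAREST)
b=cv2.resize(w["p"][230:310,240:320],(400,400),interpolation=cv2.INTER_NEAREST)
im=np.hstack([a,b]);im=np.clip(im.astype(int)*2,0,255).astype(np.uint8);cv2.imwrite("pics/tip.png",im[:,:,::-1])
L=bay(cloud("side",f["d"]))
for v in range(208,222): print(v,[tuple((L[v,u]*1000).round().astype(int).tolist()) for u in range(264,273,1)])
```

```text
208 [(6, 104, 227), (4, 101, 224), (2, 100, 223), (0, 101, 224), (-2, 101, 224), (-4, 100, 223), (-6, 100, 224), (-8, 102, 225), (-10, 101, 224)]
209 [(7, 102, 223), (5, 100, 221), (2, 101, 221), (1, 89, 211), (-2, 100, 221), (-4, 98, 219), (-6, 103, 223), (-8, 99, 220), (-10, 103, 223)]
210 [(7, 100, 218), (5, 100, 218), (3, 98, 216), (1, 96, 214), (-2, 99, 217), (-4, 103, 220), (-6, 104, 221), (-8, 101, 219), (-10, 98, 216)]
211 [(7, 101, 216), (5, 101, 215), (2, 101, 216), (0, 101, 216), (-2, 100, 214), (-4, 99, 214), (-6, 103, 218), (-8, 102, 216), (-9, 42, 163)]
212 [(7, 103, 215), (5, 103, 215), (3, 101, 213), (0, 99, 211), (-2, 100, 212), (-4, 101, 213), (-6, 103, 214), (-8, 103, 215), (-9, 43, 161)]
213 [(7, 102, 211), (5, 100, 210), (3, 99, 208), (1, 99, 208), (-2, 99, 208), (-4, 99, 208), (-6, 101, 210), (-8, 103, 212), (-9, 44, 159)]
214 [(7, 103, 209), (5, 101, 207), (3, 101, 207), (0, 101, 207), (-2, 104, 210), (-4, 101, 207), (-6, 104, 210), (-8, 102, 208), (-9, 41, 153)]
215 [(7, 103, 206), (5, 99, 203), (3, 102, 205), (0, 103, 206), (-2, 99, 203), (-4, 99, 202), (-6, 
[... 191 characters left out ...]
7, 101, 199), (5, 102, 199), (3, 102, 200), (1, 100, 198), (-2, 102, 200), (-4, 101, 198), (-6, 102, 199), (-8, 99, 197), (-9, 43, 146)]
218 [(7, 104, 198), (5, 102, 197), (3, 101, 195), (3, 44, 143), (-1, 97, 192), (-4, 102, 197), (-6, 101, 196), (-8, 101, 196), (-9, 45, 144)]
219 [(7, 103, 195), (5, 101, 192), (3, 100, 192), (3, 44, 140), (-1, 102, 193), (-4, 103, 195), (-6, 101, 193), (-8, 104, 195), (-9, 46, 142)]
220 [(7, 104, 192), (5, 100, 189), (3, 101, 190), (3, 45, 138), (-1, 101, 190), (-4, 101, 190), (-6, 101, 190), (-8, 101, 190), (-9, 46, 139)]
221 [(10, 45, 134), (8, 42, 132), (5, 45, 135), (3, 46, 135), (1, 46, 136), (-1, 45, 135), (-4, 43, 133), (-6, 46, 136), (-8, 42, 132)]
```

View pics/tip.png

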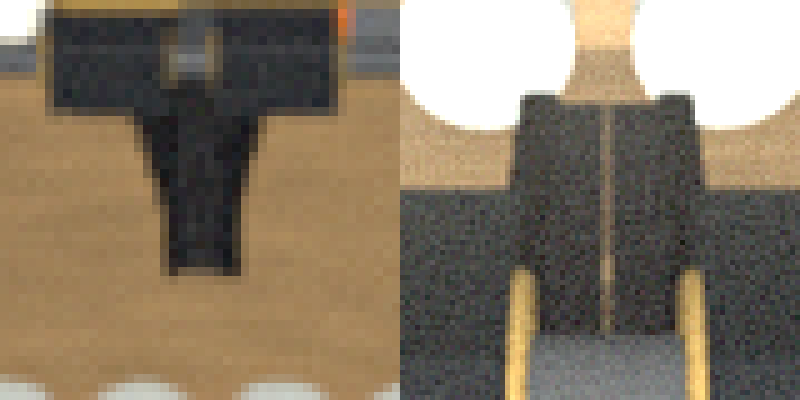

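Both cameras agree that the real fingertips end about 38 mm behind the reported TCP: the side view puts the tip at z=0.189 with the TCP at 0.151, and wrist depth gives tool z=-38. That explains passing over the flap. I'll apply this offset from here on and retry.

Call:
servo_tool(commands=[0, 0, -25, 0, 0, 0, 0, 0, -25, 0, 0, 0, 0, 0, 0, 0, 0, 0, -38, 0, 0, 0, 0, 0, -38, 0, 0, 0, 0, 0, -36, 0, 0, 0, 0, 0, 0, 0, 0, 0, 0, 0, 0, 0, 25, 0, 0, 0, 0, 0, 26, 0, 0, 0, 0, 0, 0, 0, 0, 0])

```text
time_s: 9.95
tool_pos: [0.5224, -0.0113, 0.1483]
tool_rot: [-179.7, -0.2, 106.7]
force: [-0.6, -0.4, -0.1]
grip_width: 0.0004
```

Call:
servo_tool(commands=[0, 0, 0, 0, 0, 0, 15, 0, 0, 0, 0, 0, 15, 0, 0, 0, 0, 0, 14, 0, 0, 0, 0, 0, 12, 0, 0, 0, 0, 0, 11, 0, 2, 0, 0, 0, 0, 0, 0, 0, 0, 0])

```text
time_s: 10.65
tool_pos: [0.5054, 0.055, 0.1497]
tool_rot: [180.0, 0.0, 106.9]
force: [0.2, -0.4, 0.7]
grip_width: 0.0006
```

Run:
```python
from h import *
from cell import monitor, read_camera, look_for
o=monitor.get_obs();p,d=read_camera("side");np.savez("s4.npz",p=p,d=d)
cv2.imwrite("pics/s4.png",cv2.resize(p[100:330,190:360],None,fx=2.6,fy=2.6)[:,:,::-1]);print(o["time_s"],bay(o["tool_pos"]),o["qpos"],o["force"])
```

```text
10.65 [-0.00046393  0.04851179  0.14965732] [ 42.85496052   6.51579071 -54.71484382 104.24597625   5.59160529
  72.05568538   3.46018339] [ 0.16917062 -0.41386712  0.69099673]
```

View pics/s4.png

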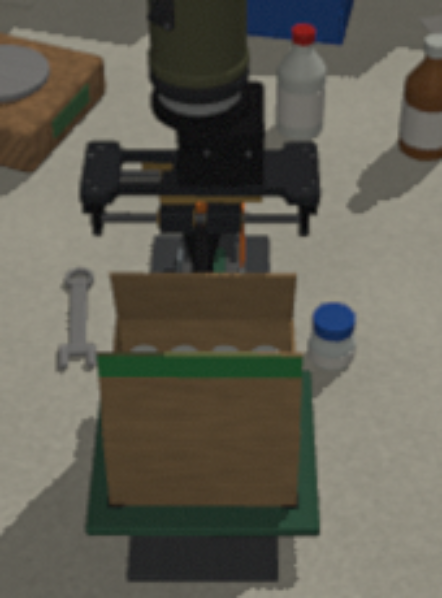

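The flap now leans inward with the fingers behind it. I'll continue the arc.

Call:
servo_tool(commands=[8, 0, 2, 0, 0, 0, 7, 0, 3, 0, 0, 0, 7, 0, 4, 0, 0, 0, 6, 0, 5, 0, 0, 0, 5, 0, 6, 0, 0, 0, 5, 0, 6, 0, 0, 0, 4, 0, 7, 0, 0, 0, 4, 0, 7, 0, 0, 0, 3, 0, 7, 0, 0, 0, 1, 0, 6, 0, 0, 0])

```text
time_s: 11.7
tool_pos: [0.4916, 0.101, 0.0966]
tool_rot: [-180.0, 0.0, 106.7]
force: [-9.4, -2.5, 40.9]
grip_width: 0.0009
```

Call:
servo_tool(commands=[0, 0, 2, 0, 0, 0, 0, 0, 0, 0, 0, 0, 0, 0, 0, 0, 0, 0])

```text
time_s: 12.0
tool_pos: [0.4916, 0.1009, 0.0971]
tool_rot: [-179.9, 0.1, 106.7]
force: [-7.7, -1.4, 21.5]
grip_width: 0.0007
```

Run:
```python
from h import *
from cell import monitor, read_camera, look_for
o=monitor.get_obs();p,d=read_camera("side");np.savez("s5.npz",p=p,d=d)
cv2.imwrite("pics/s5.png",cv2.resize(p[100:330,190:360],None,fx=2.6,fy=2.6)[:,:,::-1]);print(o["time_s"],bay(o["tool_pos"]),o["qpos"],o["force"])
```

```text
12.0 [-0.00020305  0.09645948  0.09705374] [ 38.00946166   9.55895902 -56.34109908 108.66832072   8.75830039
  66.32631572  -4.81989205] [-7.73402133 -1.43824035 21.54421538]
```

View pics/s5.png

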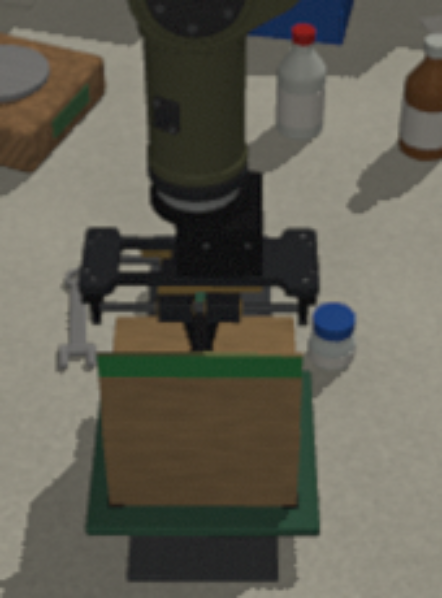

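The plain flap is flat. The tip stopped at z≈0.135 with a 21 N contact, which confirms the offset. Next I go over and behind the taped flap.

Call:
servo_tool(commands=[0, 0, -40, 0, 0, 0, 0, 0, -45, 0, 0, 0, 0, 0, -37, 0, 0, 0, 0, 0, 0, 0, 0, 0, 0, 0, 0, 0, 0, 0, 45, 0, 0, 0, 0, 0, 45, 0, 0, 0, 0, 0, 40, 0, 0, 0, 0, 0, 0, 0, 0, 0, 0, 0, 0, 0, 0, 0, 0, 0])

```text
time_s: 13.05
tool_pos: [0.453, 0.2254, 0.215]
tool_rot: [-179.8, 0.0, 106.9]
force: [0.6, -1.1, 0.1]
grip_width: 0.0002
```

Call:
servo_tool(commands=[0, 0, 30, 0, 0, 0, 0, 0, 30, 0, 0, 0, 0, 0, 0, 0, 0, 0, 0, 0, 0, 0, 0, 0])

```text
time_s: 13.45
tool_pos: [0.4543, 0.2238, 0.1562]
tool_rot: [-179.9, -0.0, 106.6]
force: [1.1, -0.1, -0.7]
grip_width: 0.0005
```

Run:
```python
from h import *
from cell import monitor, read_camera, look_for
o=monitor.get_obs();p,d=read_camera("side");np.savez("s6.npz",p=p,d=d)
cv2.imwrite("pics/s6.png",cv2.resize(p[100:330,190:360],None,fx=2.6,fy=2.6)[:,:,::-1]);print(o["time_s"],bay(o["tool_pos"]),o["qpos"],o["force"])
L=bay(cloud("side",d))
m=(abs(L[...,0])<.075)&(abs(L[...,0])>.03)&(L[...,1]>.04)&(L[...,1]<.14)&(L[...,2]>.12)&(L[...,2]<.16)
print(m.sum(),np.median(L[m],0), np.polyfit(L[m][:,1],L[m][:,2],1) if m.sum()>10 else 0)
```

```text
13.45 [1.92369189e-04 2.24921171e-01 1.56219167e-01] [ 31.04478471   7.65681379 -63.74049033 103.72703718   7.12825849
  73.09418698 -17.99429944] [ 1.09968073 -0.11855857 -0.74405935]
77 [0.06060845 0.06123513 0.1350922 ] [-0.00708454  0.13556468]
```

View pics/s6.png

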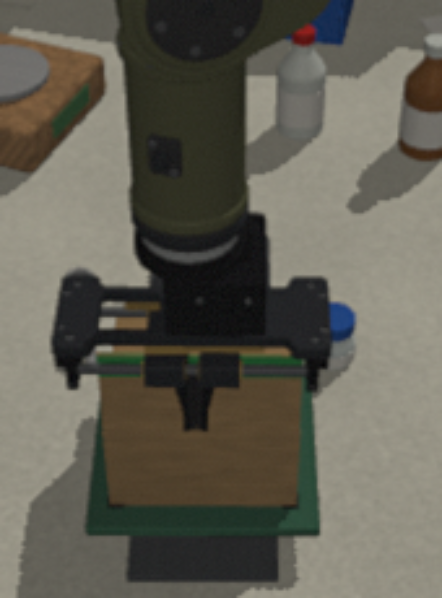

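The fingers are behind the taped flap, and the plain flap reads flat (slope −0.007). Now folding the taped flap.

Call:
servo_tool(commands=[-15, 0, 0, 0, 0, 0, -15, 0, 0, 0, 0, 0, -8, 0, 0, 0, 0, 0, -8, 0, 2, 0, 0, 0, -8, 0, 2, 0, 0, 0, -7, 0, 3, 0, 0, 0, -7, 0, 4, 0, 0, 0, -6, 0, 6, 0, 0, 0, -5, 0, 7, 0, 0, 0, -4, 0, 7, 0, 0, 0])

```text
time_s: 14.5
tool_pos: [0.4782, 0.1451, 0.1249]
tool_rot: [-180.0, 0.0, 106.7]
force: [0.5, 0.5, 0.2]
grip_width: 0.0005
```

Call:
servo_tool(commands=[-4, 0, 8, 0, 0, 0, -2, 0, 8, 0, 0, 0, -1, 0, 5, 0, 0, 0, 0, 0, 3, 0, 0, 0, 0, 0, 0, 0, 0, 0, 0, 0, 0, 0, 0, 0])

```text
time_s: 15.1
tool_pos: [0.4798, 0.1386, 0.1024]
tool_rot: [-179.9, 0.1, 106.7]
force: [-3.5, -2.2, 9.0]
grip_width: 0.0003
```

Run:
```python
from h import *
from cell import monitor, read_camera, look_for
o=monitor.get_obs();p,d=read_camera("side");np.savez("s7.npz",p=p,d=d)
cv2.imwrite("pics/s7.png",cv2.resize(p[100:330,190:360],None,fx=2.6,fy=2.6)[:,:,::-1]);print(o["time_s"],bay(o["tool_pos"]),o["qpos"],o["force"])
L=bay(cloud("side",d))
m=(abs(L[...,0])<.075)&(abs(L[...,0])>.03)&(L[...,1]>.115)&(L[...,1]<.185)&(L[...,2]>.12)&(L[...,2]<.19)
print(m.sum(),np.median(L[m],0), np.polyfit(L[m][:,1],L[m][:,2],1) if m.sum()>10 else 0)
```

```text
15.1 [-0.00042243  0.13597293  0.10240701] [ 36.83143733   9.50841833 -59.81385963 108.54629051   8.99531791
  66.9945544   -9.48369828] [-3.48097569 -2.20787426  9.02415675]
1073 [-0.0317471   0.15412424  0.13994052] [-0.06243502  0.14872474]
```

View pics/s7.png

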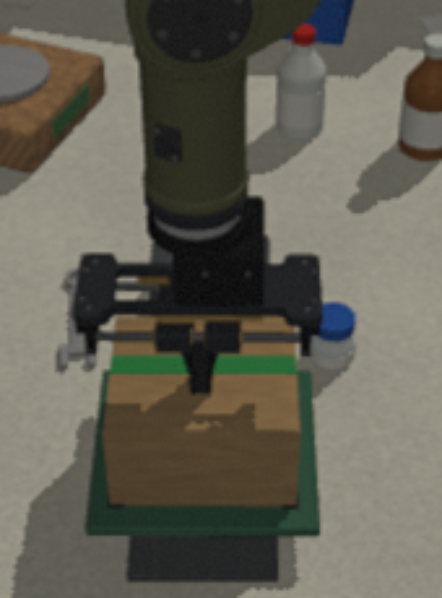

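Call:
servo_tool(commands=[0, 0, -40, 0, 0, 0, 0, 0, -40, 0, 0, 0, 0, 0, -20, 0, 0, 0, -45, 0, 0, 0, 0, 0, -45, 0, 0, 0, 0, 0, -45, 0, 0, 0, 0, 0, -45, 0, 0, 0, 0, 0, -45, 0, 0, 0, 0, 0, -45, 0, 0, 0, 0, 0, -45, 0, 0, 0, 0, 0])

```text
time_s: 16.15
tool_pos: [0.571, -0.1644, 0.2014]
tool_rot: [-180.0, 0.0, 106.7]
force: [0.5, -0.2, 1.0]
grip_width: 0.0007
```

Call:
servo_tool(commands=[-21, 0, 0, 0, 0, 0, 0, 0, 0, 0, 0, 0, 0, 0, 0, 0, 0, 0, 0, 0, 0, 0, 0, 0], jaw=60)

```text
time_s: 16.55
tool_pos: [0.5768, -0.1801, 0.2019]
tool_rot: [180.0, -0.0, 106.9]
force: [0.7, 0.0, -0.6]
grip_width: 0.0244
```

Run:
```python
from h import *
from cell import monitor, read_camera, look_for
o=monitor.get_obs();p,d=read_camera("wrist");np.savez("w8.npz",p=p,d=d,pos=o["tool_pos"],rot=o["tool_rot"])
cv2.imwrite("pics/w8.png",p[:,:,::-1]);print(o["time_s"],bay(o["tool_pos"]),o["tool_rot"],o["qpos"],o["force"],o["grip_width"])
print(look_for("wrist","latch")[:2])
p,d=read_camera("side");np.savez("s8.npz",p=p,d=d);cv2.imwrite("pics/s8.png",cv2.resize(p[100:330,190:360],None,fx=2.6,fy=2.6)[:,:,::-1])
L=bay(cloud("side",d))
for lo,hi in ((.055,.095),(.11,.185)):
    m=(abs(L[...,0])<.07)&(L[...,1]>lo)&(L[...,1]<hi)&(L[...,2]>.12)&(L[...,2]<.19)
    print(m.sum(),np.median(L[m],0), np.polyfit(L[m][:,1],L[m][:,2],1))
```

```text
16.55 [-0.00107591 -0.19715907  0.20186615] [ 1.79985793e+02 -3.43381368e-02  1.06893615e+02] [ 53.109315    17.95366873 -47.20107532  87.33748317  13.21926318
  80.50158904  22.00971386] [ 0.74347072  0.03356399 -0.55879838] 0.024390625344971932
[{'box': [241.2, 131.0, 62.3, 57.3], 'conf': 0.9}]
722 [-1.73518212e-05  7.48181551e-02  1.35157589e-01] [0.00564161 0.13472126]
1802 [-0.00021818  0.15173667  0.13985595] [-0.0573627   0.14783701]
```

View pics/w8.png

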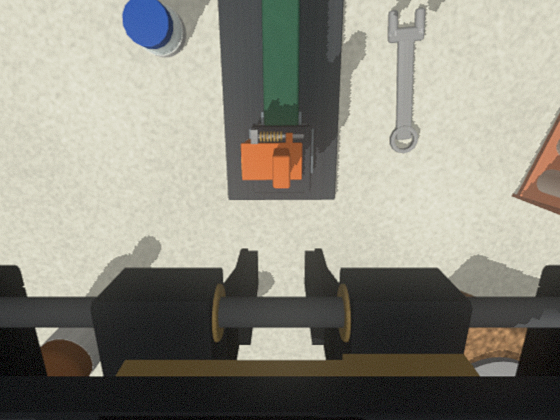

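View pics/s8.png

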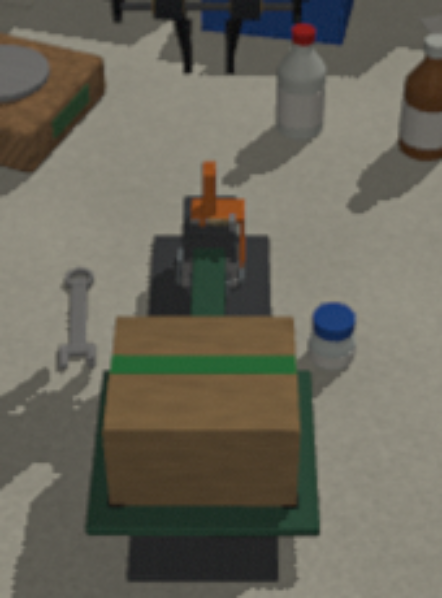

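Run:
```python
from h import *
f=np.load("s8.npz");L=bay(cloud("side",f["d"]))
for y in np.arange(.045,.195,.01):
    m=(abs(L[...,0])<.07)&(abs(L[...,1]-y)<.005)&(L[...,2]>.12)&(L[...,2]<.19);print(round(y,3),m.sum(),np.median(L[m][:,2]).round(4),end=" | ")
w=np.load("w8.npz");X=cloud("wrist",w["d"],(w["pos"],w["rot"]));L=bay(X)
p=w["p"].astype(int);o=(p[...,0]>120)&(p[...,1]<.6*p[...,0])&(p[...,2]<.5*p[...,0])&(np.mgrid[:420,:560][0]<200)&(abs(L[...,0])<.06)
for nm,m in (("top",o&(L[...,2]>.138)),("tabside",o&(L[...,2]>.1)&(L[...,2]<.138)),("plate",o&(L[...,2]<.1))):
    print("\n",nm,m.sum(),np.percentile(L[m],[2,50,98],axis=0).round(4).tolist())
Xt=cloud("wrist",w["d"],(np.zeros(3),np.zeros(3)))
for v in (252,256,262): print(v,[(u,(Xt[v,u]*1000).round().astype(int).tolist()) for u in (240,246,252,256,310,316,322)])
```

```text
0.045 90 0.135 | 0.055 180 0.135 | 0.065 179 0.1351 | 0.075 192 0.135 | 0.085 185 0.1351 | 0.095 100 0.1357 | 0.105 190 0.1403 | 0.115 211 0.1406 | 0.125 217 0.14 | 0.135 216 0.1399 | 0.145 217 0.1403 | 0.155 215 0.1398 | 0.165 234 0.14 | 0.175 232 0.1398 | 0.185 536 0.1329 | 0.195 0 nan | 
 top 577 [[-0.0077, -0.1764, 0.1423], [-0.0008, -0.1635, 0.1438], [0.0054, -0.1516, 0.1456]]

 tabside 9 [[-0.0078, -0.1525, 0.1004], [-0.0071, -0.1517, 0.1172], [-0.0053, -0.1513, 0.1374]]

 plate 1592 [[-0.0361, -0.18, 0.0906], [-0.0161, -0.1622, 0.0921], [0.0169, -0.1437, 0.0972]]
252 [(240, [11, -21, -43]), (246, [10, -18, -42]), (252, [9, -15, -39]), (256, [81, 0, -199]), (310, [9, 15, -39]), (316, [11, 18, -43]), (322, [11, 21, -43])]
256 [(240, [10, -20, -46]), (246, [10, -17, -46]), (252, [9, -14, -44]), (256, [9, -12, -44]), (310, [9, 15, -44]), (316, [11, 18, -48]), (322, [10, 21, -47])]
262 [(240, [10, -19, -53]), (246, [9, -17, -50]), (252, [9, -14, -50]), (256, [6, -12, -44]), (310, [9, 14, -51]), (316, [9, 17, -51]), (322, [10, 20, -53])]
  return _methods._mean(a, axis=axis, dtype=dtype,
  ret = ret.dtype.type(ret / rcount)
```

The taped flap is at a uniform z=0.140 and the plain flap at 0.135, so both are flat. The tab top is centred at bay (-0.001, -0.1637), z=0.144, as expected. I'll move over the tab and descend.

Call:
servo_tool(commands=[17, 0, 0, 0, 0, 0, 16, 0, 0, 0, 0, 0, 0, 0, 0, 0, 0, 0, 0, 0, 0, 0, 0, 0, 0, 0, 0, 0, 0, 0], jaw=60)

```text
time_s: 17.2
tool_pos: [0.5672, -0.1518, 0.2017]
tool_rot: [-180.0, 0.1, 106.7]
force: [0.4, -0.0, -0.1]
grip_width: 0.0595
```

Call:
servo_tool(commands=[0, 0, 40, 0, 0, 0, 0, 0, 40, 0, 0, 0, 0, 0, 30, 0, 0, 0, 0, 0, 18, 0, 0, 0, 0, 0, 8, 0, 0, 0, 0, 0, 0, 0, 0, 0, 0, 0, 0, 0, 0, 0])

```text
time_s: 17.9
tool_pos: [0.5681, -0.1516, 0.0667]
tool_rot: [179.9, 0.0, 106.7]
force: [1.1, 0.2, -0.2]
grip_width: 0.0601
```

Run:
```python
from h import *
from cell import monitor, read_camera, look_for
o=monitor.get_obs();p,d=read_camera("wrist");np.savez("w9.npz",p=p,d=d,pos=o["tool_pos"],rot=o["tool_rot"])
p2,d2=read_camera("side");np.savez("s9.npz",p=p2,d=d2)
a=cv2.resize(p2[130:220,220:320],(400,360),interpolation=cv2.INTER_CUBIC);b=cv2.resize(p[120:360,150:410],(390,360))
cv2.imwrite("pics/w9.png",np.hstack([a,b])[:,:,::-1]);print(o["time_s"],bay(o["tool_pos"]),o["tool_rot"],o["qpos"],o["force"],o["grip_width"])
```

```text
17.9 [-0.00105975 -0.16738827  0.0666526 ] [1.79921983e+02 4.49984584e-02 1.06670096e+02] [ 50.46192288  22.02677809 -46.01040678  99.20999261  17.19217398
  65.99080536  16.1422344 ] [ 1.09346258  0.20839965 -0.23616534] 0.06007201899959888
```

View pics/w9.png

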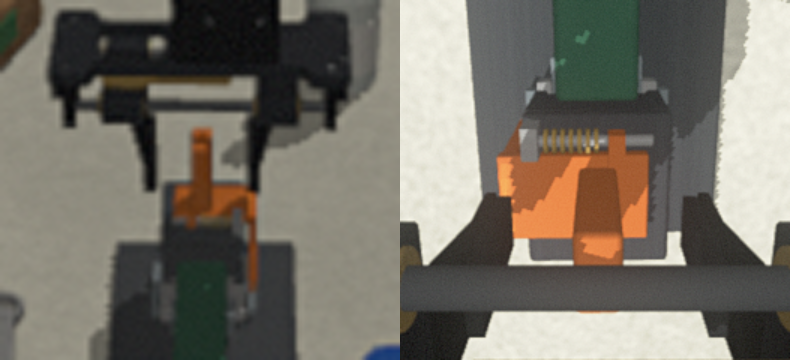

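The fingers straddle the tab, which sits centred between the pads. Closing now.

Call:
servo_tool(commands=[3, 0, 2, 0, 0, 0, 0, 0, 0, 0, 0, 0, 0, 0, 0, 0, 0, 0, 0, 0, 0, 0, 0, 0, 0, 0, 0, 0, 0, 0, 0, 0, 0, 0, 0, 0, 0, 0, 0, 0, 0, 0, 0, 0, 0, 0, 0, 0], jaw=0, newtons=50)

```text
time_s: 18.8
tool_pos: [0.5672, -0.1482, 0.0637]
tool_rot: [179.9, 0.0, 106.7]
force: [2.8, -0.1, -3.3]
grip_width: 0.0136
```

Call:
servo_tool(commands=[0, -5, 0, 0, 0, 0, 0, -5, 0, 0, 0, 0, 0, -5, 0, 0, 0, 0, 0, -5, 0, 0, 0, 0, 0, 0, 0, 0, 0, 0, 0, 0, 0, 0, 0, 0])

```text
time_s: 19.4
tool_pos: [0.5489, -0.1537, 0.0641]
tool_rot: [179.8, 0.1, 106.7]
force: [8.1, 0.6, -4.6]
grip_width: 0.0136
```

Run:
```python
from h import *
from cell import monitor, read_camera, look_for
o=monitor.get_obs();p,d=read_camera("wrist");np.savez("w10.npz",p=p,d=d,pos=o["tool_pos"],rot=o["tool_rot"])
p2,d2=read_camera("side");np.savez("s10.npz",p=p2,d=d2)
a=cv2.resize(p2[130:220,220:320],(400,360),interpolation=cv2.INTER_CUBIC);b=cv2.resize(p[120:360,150:410],(390,360))
cv2.imwrite("pics/w10.png",np.hstack([a,b])[:,:,::-1]);print(o["time_s"],bay(o["tool_pos"]),bay(np.array([.5672,-.1482,0])),o["qpos"],o["force"],o["grip_width"])
```

```text
19.4 [-0.02006758 -0.16377634  0.06409702] [-0.0009149  -0.16386097  0.        ] [ 52.59783799  19.80094772 -46.55823567 102.00970504  15.74830287
  64.69909871  17.71561629] [ 8.1481386   0.62350141 -4.6300561 ] 0.013609319517409459
```

View pics/w10.png

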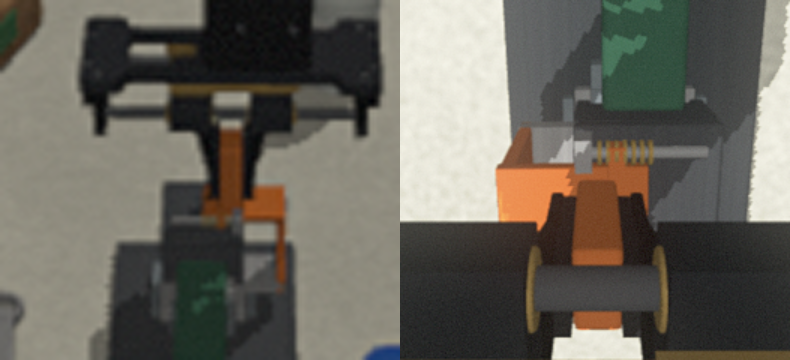

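The latch is pulled 19 mm, above the 15 mm needed, and the spring force is about 8 N. I'll start the lift along the arc about the pivot, a little first.

Call:
servo_tool(commands=[0.8, 0, -6.6, 0, -2, 0, 0.8, 0, -6.6, 0, -2, 0, 0.8, 0, -6.6, 0, -2, 0, 0, 0, 0, 0, 0, 0])

```text
time_s: 19.9
tool_pos: [0.5488, -0.1502, 0.085]
tool_rot: [179.7, 6.3, 106.9]
force: [8.5, -0.1, -7.0]
grip_width: 0.0139
```

Run:
```python
from h import *
from cell import monitor
o=monitor.get_obs();print(o["time_s"],bay(o["tool_pos"]),o["tool_rot"],o["qpos"],o["force"],o["wrist_torque"],o["grip_width"])
```

```text
19.9 [-0.01907919 -0.16040454  0.0850277 ] [179.70420312   6.25959084 106.87313679] [ 50.20127543  15.27284095 -47.00077768 104.1747782   18.80600158
  63.89982354  13.23565398] [ 8.46629323 -0.13848291 -7.04203283] [-0.31901179 -1.5440572   0.2228779 ] 0.013915997768168493
```

Call:
servo_tool(commands=[0.8, 0, -6.6, 0, -2, 0, 0.8, 0, -6.6, 0, -2, 0, 0.8, 0, -6.6, 0, -2, 0, 0.8, 0, -6.6, 0, -2, 0, 0.8, 0, -6.6, 0, -2, 0, 0.8, 0, -6.6, 0, -2, 0, 0.8, 0, -6.6, 0, -2, 0, 0.8, 0, -6.6, 0, -2, 0, 0, 0, 0, 0, 0, 0, 0, 0, 0, 0, 0, 0])

```text
time_s: 20.9
tool_pos: [0.5432, -0.1334, 0.1342]
tool_rot: [179.7, 22.1, 106.8]
force: [8.1, -0.6, -3.2]
grip_width: 0.0139
```

Call:
servo_tool(commands=[0, 0, 0, 0, 0, 0, 0, 0, 0, 0, 0, 0, 0, 0, 0, 0, 0, 0, 0, 0, 0, 0, 0, 0, 0, 0, 0, 0, 0, 0])

```text
time_s: 21.4
tool_pos: [0.5433, -0.1335, 0.134]
tool_rot: [179.7, 22.1, 106.7]
force: [7.6, 0.4, -3.8]
grip_width: 0.0139
```

Run:
```python
from h import *
from cell import monitor, read_camera, look_for
o=monitor.get_obs();p,d=read_camera("wrist")
p2,d2=read_camera("side");np.savez("s11.npz",p=p2,d=d2)
a=cv2.resize(p2[110:290,210:330],(360,540),interpolation=cv2.INTER_CUBIC);b=cv2.resize(p,(440,330));b=np.vstack([b,np.zeros((210,440,3),np.uint8)])
cv2.imwrite("pics/w11.png",np.hstack([a,b])[:,:,::-1]);print(o["time_s"],bay(o["tool_pos"]),o["tool_rot"],o["qpos"],o["joint_velocities"],o["force"],o["grip_width"])
L=bay(cloud("side",d2))
for y in np.arange(.055,.185,.02):
    m=(abs(L[...,0])<.07)&(abs(L[...,1]-y)<.01)&(L[...,2]>.12)&(L[...,2]<.19);print(round(y,3),np.median(L[m][:,2]).round(4),end=" | ")
Lw=bay(cloud("wrist",d,(o["tool_pos"],o["tool_rot"])));g=p.astype(int);m=(g[...,1]>g[...,0]+8)&(abs(Lw[...,0])<.03)&(Lw[...,1]<.0)&(Lw[...,1]>-.12)&(Lw[...,2]>.05)
print("drawbar",m.sum(),np.polyfit(Lw[m][:,1],Lw[m][:,2],1) if m.sum()>20 else 0)
```

```text
21.4 [-0.01949644 -0.14277874  0.13397704] [179.72344979  22.06774037 106.72790032] [ 42.33920378   6.8289546  -49.05919294 108.95660876  29.76402878
  65.19832376  -1.94124481] [ 0.11039665  0.11936938  0.09986952 -0.06752376  0.16905744  0.02810404
 -0.01347072] [ 7.56690972  0.42653258 -3.8212998 ] 0.013855260727157783
0.055 0.1349 | 0.075 0.1348 | 0.095 0.1362 | 0.115 0.1405 | 0.135 0.14 | 0.155 0.1401 | 0.175 0.1395 | drawbar 11605 [-0.4100089   0.07730073]
```

View pics/w11.png

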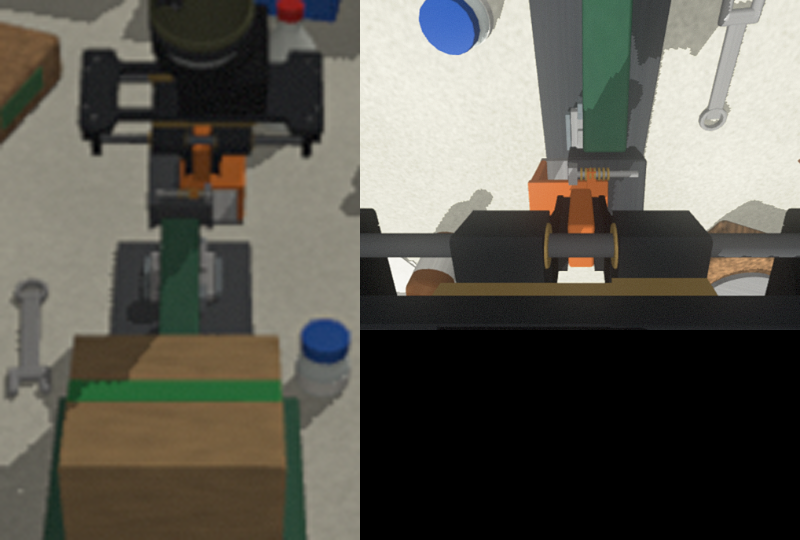

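The drawbar slope measures 0.39 rad, both flaps are flat, and the grip is steady at 13.9 mm. The jar and wrench look undisturbed. Handing in.

Run:
```python
from cell import env, monitor
print(env.sign_off()); print(monitor.get_obs()["time_s"])
```

```text
the job is handed in; nothing more can be done
None
the job is handed in; nothing more can be done
```

The wagon is ready. I folded the plain flap, then the taped flap over it, pulled the latch and raised the drawbar. I handed in at about 21.5 s with the gripper still holding it.

**Last checks (all passed):**
- **Flaps:** both are flat in the side-camera depth. The plain flap's top is at about 0.135 m and the taped flap's at about 0.140 m, level along their length.
- **Latch:** it was pulled 19 mm before lifting, against about 8 N of spring force.
- **Drawbar:** it is raised about 0.39 rad by wrist-camera depth, which puts the coupler about 72 mm above its seat. The tool is tilted 22°, which agrees.
- **Grip:** the fingers hold the tab at 13.9 mm with a 50 N setting. The pose did not change over the last half second.
- **Bystanders:** the jar and wrench looked undisturbed in the last pictures. I did not measure any bystander's position at the end; the arm passed well above the bottles.

**What disagreed or went wrong:**
- **Tool length:** the real fingertips end about 38 mm short of the reported TCP, shown by side depth, wrist depth and contact heights. Because of this, two early pushes passed over the plain flap without moving it. I corrected for the offset afterwards.
- **Wrong-sign move:** one move went 40 mm down inside the open carton instead of up. It touched nothing, with force near zero.
- **Press on the plain flap:** pressing it flat peaked at about 41 N at the fingertips and settled at 21 N. The 40 N limit is stated for the arm and gripper body, but this reading is close to it.
- **Flap slope fit:** one fit of the taped flap gave a slope of about −0.06. Heights measured in steps across the flap showed it was flat, so I put the slope down to pixels at the carton's edge.

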